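# Restart the stopped conveyor from its button station

## Robot

A 6-joint arm with a two-finger parallel gripper is mounted at the origin on the work surface. World frame = base frame: x ahead of the robot, y to its left, z up, the work surface at z = 0. Lengths are in m, angles in rad, forces in N, time in s.
With the tool pointing down it reaches from about 0.35 to 0.975 m from the base axis. Payload 4.9 kg.
Tool frame: the origin (TCP) lies midway between the tips of the shut fingers; the grasp point (between the pads) lies 19 mm behind it; z points along the fingers, y is the direction in which the jaws open and shut (so a half turn about z gives the same grasp; the last joint's range is limited). The gripper opens to 85 mm and grips with 20 to 120 N. Pads are 22 mm wide; open, the fingers measure 114 mm over their backs; the gripper's body (76 mm by 85 mm) begins 54 mm behind the grasp point. The pads swing forward as they close: fully open they stand 13 mm farther back than shut.
Start: joints at [-1.432, 0.053, 1.613, -0, 1.476, -0.119], TCP at [0.159, -0.604, 0.231] pointing down, gripper open.
Joint ranges: [-3.01, 3.01], [-1.01, 2.22], [0.06, 2.58], [-1.02, 4.17], [0.09, 2.62], [-3.14, 3.14]. Speed limits (rad/s): [2.57, 2.57, 3.14, 3.14, 3.14, 3.14].

## Interface

Orientations are given as a unit quaternion [w, x, y, z].
In Python, from plant import manip, cams gives the robot as it stands.
- The arm moves only by the tool jog_arm, never from a script. Its argument "targets" is a list of rows, each a list of 4 numbers: the shift along the tool's x, y, z in m, then the turn about the tool's z in degrees. A call has 1 to 5 rows; each row is the pose to reach, as a shift and turn from the pose commanded when the call began, along the tool's axes at that moment; what a row does not reach only later rows make up. A row lasts 1/12 s, in which the tool goes at most 41.7 mm and 7.16 degrees, less where a joint would pass 70% of its speed; a pose out of reach is approached as far as the arm can. A call with a gripper value outside its range is refused whole. "fingers" is the opening, from 0 (shut) to 1 (fully open), set as the call begins (left out, the last holds). The fingers move at their own pace and stop on an object; the grip force is fixed at half the most. Time passes only in rows, so rows that repeat a pose let the fingers close. It gives the time, the measured TCP pose, the force and the opening at its end, in the units of the state.
- manip.state(): the state, without advancing time (a new reading comes with each control period).
- cams.grab_frame(name): name is "scene" or "top" or "wrist"; returns the picture (420x560x3 uint8, red, green, blue); there is no depth.
- cams.get_calibration(name): a dict with "camera_matrix" (3x3 intrinsics, pixels), "cam_to_world" (4x4, takes a point from camera to world coordinates). Camera axes: x right, y up, looking along -z (the intrinsics and any distortion apply to the point x, -y, -z); pixel columns grow to the right and rows downward; lengths in m; the calibration is good to about 2 mm. A picture is of the moment at which its call begins: read the wrist's pose just before it. get_calibration takes no time and is no camera call; for the wrist camera it gives the pose at the moment of the call.
- manip.job_done(): hands the job in, once; it reports no verdict.
The state is a dict: "time": time; "joint_pos": joint angles; "joint_vel": joint speeds; "joint_efforts": joint torques, N m; "tool_pos": TCP position; "tool_rot": TCP orientation; "contact_force": force on the tool from outside, world axes, zero at the start; "ft_torque": the same for the moment, N m; "gripper_width": opening from 0.0 (shut) to 1.0 (fully open).
Only numpy, scipy, OpenCV 4.12 (cv2) and the standard library are available. Lean on these libraries where they do the work, as an engineer would, in place of code of your own. Each camera call takes 0.05 s, during which the arm holds its last target. There are 200 camera calls.

## Task

Restart the belt conveyor at the four-box button station: with the fingertips, press the square reset button well in and let it come up again, then do the same with the small flat round start button, pressing gently. Leave the mushroom-shaped stop button, the selector with the bar grip and the cans, carton and cup around the station untouched, and finish with the hand clear of everything.

Things in the scene. Friction and masses are not known exactly. Their poses are not given: they have to be found in the camera images.
- carrier: Fixed steel plate lying on the table, 100 mm (its x) by 340 mm (its y), 6 mm thick; origin at the centre of its underside. Four equal button boxes stand on it in a row along its y, their centres 80 mm apart at y = -120, -40, 40 and 120 mm, in an order that changes.
- reset_box: Grey plastic box, 72 x 72 mm, 50 mm tall, fixed on the carrier plate (its underside is 6 mm above the table, its lid 56 mm above it); origin at the centre of its underside, z up. It carries the square reset button in the middle of its lid.
- reset_top (a point): Centre of the top face of the reset button: a flat square steel cap, 34 x 34 mm, standing 14 mm above its box lid (about 70 mm above the table) when released. It is pressed straight down. The point moves down with the cap.
- reset (a joint): Travel of the reset button in m: 0 released, 0.008 all the way in. A spring pushes back with 1.5 N at first and 4.5 N all the way in, and brings it up again when let go; it counts as pressed beyond 0.005.
- start_box: Grey plastic box, 72 x 72 mm, 50 mm tall, fixed on the carrier plate (its underside is 6 mm above the table, its lid 56 mm above it); origin at the centre of its underside, z up. It carries the flat round start button in the middle of its lid.
- start_top (a point): Centre of the top face of the start button: a flat round steel cap, 30 mm in diameter, standing 14 mm above its box lid (about 70 mm above the table) when released. It is pressed straight down. The point moves down with the cap.
- start (a joint): Travel of the start button in m, as for the reset button: 0 released, 0.008 all the way in, 1.5 N rising to 4.5 N, springs back; counts as pressed beyond 0.005.
- stop_box: Grey plastic box, 72 x 72 mm, 50 mm tall, fixed on the carrier plate (its underside is 6 mm above the table, its lid 56 mm above it); origin at the centre of its underside, z up. It carries the stop button, which must be left alone: a domed steel mushroom head 44 mm in diameter on a neck.
- stop_top (a point): Top of the stop button's mushroom head, 27 mm above its box lid.
- selector_box: Grey plastic box, 72 x 72 mm, 50 mm tall, fixed on the carrier plate (its underside is 6 mm above the table, its lid 56 mm above it); origin at the centre of its underside, z up. It carries the selector, which must be left alone: a steel disc 34 mm in diameter with a bar grip 38 mm long, 10 mm wide, at any angle within about 0.5 rad of the box's x.
- selector_end (a point): Top of the selector's bar grip near one end, 17 mm from the selector's axis, 20 mm above its box lid.
- can_a: Loose plain aluminium drinks can, 65 mm in diameter, 115 mm tall, standing beyond one end of the row of boxes; origin at the centre of its underside.
- can_b: The same kind of can, beyond the other end of the row; origin at the centre of its underside.
- carton: Loose flat white carton, 55 x 105 mm, 24 mm thick, lying on the table on the far side of the boxes; origin at the centre of its underside.
- cup: Loose empty white plastic cup, 70 mm across the rim, 68 mm tall, standing on the table on the robot's side of the boxes; origin at the centre of its underside.
Things that resemble listed ones, but are neither listed nor needed, are in the scene too. There is more than one size of the carton; the one meant has the size given above. What is shaped like the cup but pink or red is not meant.

How it is judged:
By the outcome, as a careful person would: the job done as asked, in the order asked, and still so for the second after the job is handed in, with the robot touching nothing.
It also fails if it takes over 40 s, if anything falls off the work surface, if the arm or the gripper's body presses on something with over 40 N, if the wrist force passes 120 N, or if a joint passes its speed limit or range.

## Working session

There is one attempt and no reset: what is moved stays moved. The work goes in short steps, Python scripts to look and compute and a tool call to move; the robot and the scene stay as the last step left them, time stands still between calls to the robot, and variables do not carry over. Pictures are saved under pics/ and viewed, about 8 in all and at most 12, crops included, and the job is handed in when it is done.

Besides the shell and the picture viewer there is one more tool, called after ">>>" as name([rows], argument=value, ...), one row to a line, values as JSON. jog_arm: Moves the arm, as the interface text tells. Its arguments: {"type":"object","properties":{"targets":{"type":"array"},"fingers":{"type":"number"}},"required":["targets"]}

```bash
mkdir -p pics; python3 - <<'E'
from plant import manip,cams
import cv2,numpy as np
s=manip.state();print(s)
for n in("top","scene"):
    im=cams.grab_frame(n);cv2.imwrite(f"pics/{n}0.png",im[:,:,::-1]);c=cams.get_calibration(n);print(n,c)
E
```

```text
{'time': 0.0, 'joint_pos': array([-1.43199099e+00,  5.33317059e-02,  1.61434275e+00,  1.49692132e-05,
        1.47598813e+00, -1.19003656e-01]), 'joint_vel': array([ 1.22094442e-03,  1.28086317e-03,  3.32828870e-04,  1.25458279e-03,
        7.19405503e-04, -2.40658923e-05]), 'joint_efforts': array([-8.32601672e-04, -3.93681300e+01, -3.70178068e+01, -1.44780815e-04,
        7.08708423e-03, -1.34278444e-06]), 'tool_pos': array([ 0.15926466, -0.60370532,  0.23004949]), 'tool_rot': array([-1.03498999e-03,  9.91702874e-01,  1.28547025e-01, -2.79698275e-06]), 'contact_force': array([-0.11641648, -0.93807405, -0.0063498 ]), 'ft_torque': array([-0.03269601, -0.01433761, -0.04771881]), 'gripper_width': 0.9992790668694195}
top {'camera_matrix': array([[419.1096968 ,   0.        , 288.56670372],
       [  0.        , 419.1096968 , 209.030288  ],
       [  0.        ,   0.        ,   1.        ]]), 'cam_to_world': array([[-0.02897262,  0.97687332, -0.21184688,  0.28532621],
       [-0.99957294, -0.02912247,  0.00241347,  0.04327549],
       [-0.00381185,  0.21182633,  0.97729989,  1.11609207],
       [ 0.        ,  0.        ,  0.        ,  1.        ]])}
scene {'camera_matrix': array([[404.60513801,   0.        , 279.54009297],
       [  0.        , 404.60513801, 213.34315058],
       [  0.        ,   0.        ,   1.        ]]), 'cam_to_world': array([[ 0.76822696, -0.36007072,  0.52931694,  0.91139607],
       [ 0.6399235 ,  0.40862786, -0.65078506, -0.48331663],
       [ 0.018035  ,  0.83867297,  0.54433665,  0.49545032],
       [ 0.        ,  0.        ,  0.        ,  1.        ]])}
```

View pics/top0.png

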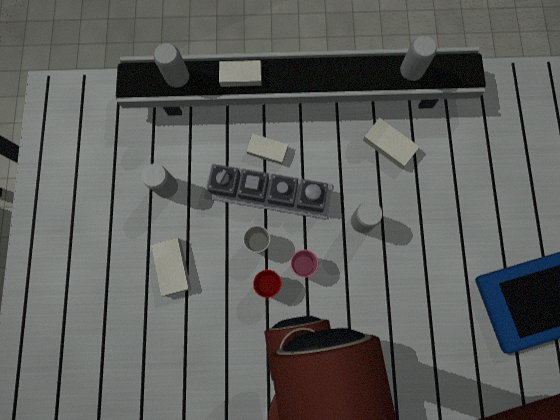

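View pics/scene0.png

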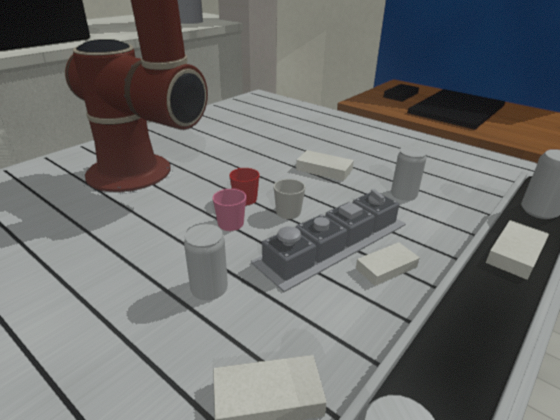

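Top view, left to right: selector (224,178), square reset (252,183), small round (283,188), larger round, the mushroom (314,192). The scene view shows the same order: the domed head is at the end box (289,237), and the flat round button is next to it (322,224). I'll confirm this in one crop and measure.

```bash
cat > h.py <<'E'
import numpy as np,cv2
from plant import manip,cams
def ray(n,u,v,z,c=None):
    c=c or cams.get_calibration(n);K=c["camera_matrix"];T=c["cam_to_world"]
    d=np.linalg.inv(K)@[u,v,1];d=T[:3,:3]@[d[0],-d[1],-d[2]];o=T[:3,3]
    return o+d*(z-o[2])/d[2]
def proj(n,p,c=None):
    c=c or cams.get_calibration(n);T=c["cam_to_world"]
    q=T[:3,:3].T@(np.array(p)-T[:3,3]);w=c["camera_matrix"]@[q[0],-q[1],-q[2]];return w[:2]/w[2]
E
python3 - <<'E'
from h import *
a=cv2.imread("pics/top0.png");b=cv2.imread("pics/scene0.png")
g=cv2.resize(a[155:225,195:345],None,fx=5,fy=5,interpolation=3);h=cv2.resize(b[180:285,250:420],None,fx=750/170,fy=2.3,interpolation=3)
cv2.imwrite("pics/crop.png",np.vstack([g,h[:240]]) if h.shape[1]==750 else g)
P=[ray("top",*p,z) for p,z in(((224,178),.07),((252,183),.07),((283,188),.07),((314,192),.083))]
for p in P:print(p.round(4))
for p,z in(((322,224),.07),((351,212),.07)):print("scene",ray("scene",*p,z).round(4))
print(np.linalg.norm(np.diff(P,axis=0)[:,:2],axis=1))
for p,z in(((156,168),.115),((370,211),.115),((257,236),.068)):print(ray("top",*p,z).round(3))
E
```

```text
[0.5995 0.2059 0.07  ]
[0.5839 0.1333 0.07  ]
[0.5681 0.0535 0.07  ]
[ 0.5517 -0.0252  0.083 ]
scene [0.5804 0.0496 0.07  ]
scene [0.5994 0.1214 0.07  ]
[0.07424277 0.08144618 0.08037668]
[0.617 0.369 0.115]
[ 0.491 -0.158  0.115]
[0.445 0.122 0.068]
```

View pics/crop.png

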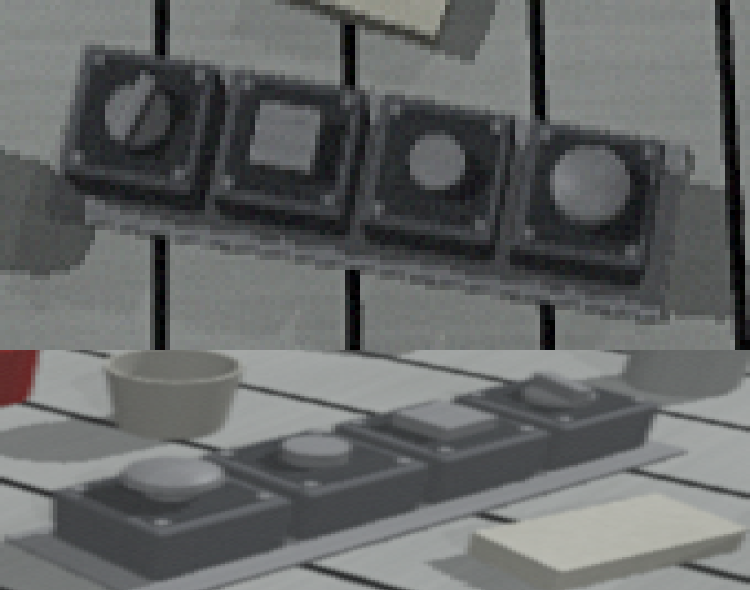

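The crop confirms it. The square cap at top-image (252,182) is reset, the small flat disc at (282,187) is start, and the large dome at (313,192) is stop, left alone. I'll close the fingers and fly above the two buttons.

>>> jog_arm([
  [0.029,-0.028,0,0],
  [0.058,-0.057,0,0],
  [0.087,-0.085,0,0],
  [0.117,-0.114,0,0],
  [0.146,-0.142,0,0],
], fingers=0)

```text
time: 0.52
tool_pos: [0.2648, -0.4278, 0.2306]
tool_rot: [-0.001, 0.992, 0.128, -0.0]
contact_force: [0.4, -0.2, 0.5]
gripper_width: 0.298
```

>>> jog_arm([
  [0.029,-0.028,0,0],
  [0.058,-0.057,0,0],
  [0.087,-0.085,0,0],
  [0.117,-0.114,0,0],
  [0.146,-0.142,0,0],
])

```text
time: 0.93
tool_pos: [0.3697, -0.2532, 0.231]
tool_rot: [-0.0, 0.992, 0.128, 0.0]
contact_force: [0.3, 0.2, 0.1]
gripper_width: 0.003
```

>>> jog_arm([
  [0.029,-0.028,0,0],
  [0.058,-0.057,0,0],
  [0.087,-0.085,0,0],
  [0.117,-0.114,0,0],
  [0.146,-0.142,0,0],
])

```text
time: 1.35
tool_pos: [0.4747, -0.0785, 0.231]
tool_rot: [0.0, 0.992, 0.129, 0.0]
contact_force: [1.1, -0.3, 0.2]
gripper_width: -0.002
```

>>> jog_arm([
  [0.029,-0.028,0,0],
  [0.058,-0.057,0,0],
  [0.087,-0.085,0,0],
  [0.117,-0.114,0,0],
  [0.117,-0.114,0,0],
])

```text
time: 1.77
tool_pos: [0.56, 0.0648, 0.2303]
tool_rot: [-0.001, 0.991, 0.132, -0.0]
contact_force: [-1.1, 0.3, -0.2]
gripper_width: -0.004
```

```bash
python3 - <<'E'
from h import *
s=manip.state();c=cams.get_calibration("wrist");im=cams.grab_frame("wrist")
print(s["time"],s["tool_pos"],s["tool_rot"],s["gripper_width"]);print(c)
cv2.imwrite("pics/w1.png",im[:,:,::-1])
for p in((.586,.132,.07),(.570,.054,.07)):print(proj("wrist",p,c))
E
```

```text
1.7667 [0.55995067 0.06478126 0.23026892] [-1.34579044e-03  9.91306074e-01  1.31569172e-01 -9.83285124e-05] -0.0036325374272377013
{'camera_matrix': array([[314.81444285,   0.        , 278.58746896],
       [  0.        , 314.81444285, 206.41685025],
       [  0.        ,   0.        ,   1.        ]]), 'cam_to_world': array([[ 0.2611679 ,  0.9154977 ,  0.30603151,  0.63974744],
       [-0.96528963,  0.24857844,  0.08015411,  0.08565065],
       [-0.00269193, -0.31634273,  0.94864115,  0.37233551],
       [ 0.        ,  0.        ,  0.        ,  1.        ]])}
[217.66818306 145.50424233]
[291.91216594 182.17893302]
```

View pics/w1.png

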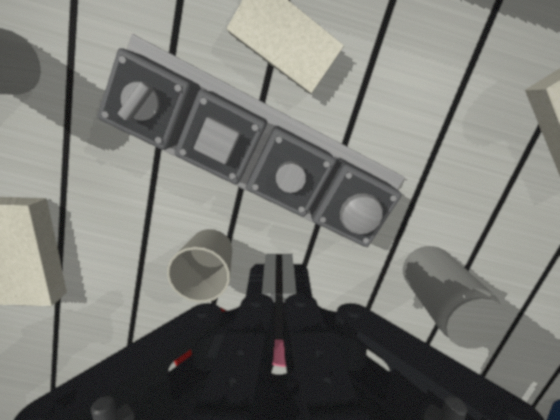

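Wrist view: selector (140,101), reset square cap (218,141), flat start (291,177), mushroom (362,213). Fingers are shut, with the tips near (279,260).

```bash
python3 - <<'E'
from h import *
im=cv2.imread("pics/w1.png",0);s=manip.state();c=cams.get_calibration("wrist");print(s["tool_pos"])
print("tcp px",proj("wrist",s["tool_pos"],c))
t=cv2.imread("pics/top0.png",0)
def cen(im,u,v,r):
    p=im[v-r:v+r+1,u-r:u+r+1];th,m=cv2.threshold(p,0,255,cv2.THRESH_OTSU)
    n,l,st,ce=cv2.connectedComponentsWithStats(m);k=l[r,r];return ce[k]+[u-r,v-r],st[k]
for nm,w,tp in(("reset",(218,141),(252,182)),("start",(291,177),(282,187))):
    for n,i,q,r in(("wrist",im,w,24 if nm=="reset" else 20),("top",t,tp,10)):
        ce,st=cen(i,*q,r);p=ray(n,*ce,.07,c if n=="wrist" else None);print(nm,n,ce.round(1),st,p.round(4))
        a=0.258;R=s["tool_rot"]
        from scipy.spatial.transform import Rotation as Ro
        print("  shift",Ro.from_quat([R[1],R[2],R[3],R[0]]).inv().apply(p-s["tool_pos"]).round(4))
E
```

```text
[0.55882313 0.06228929 0.230221  ]
tcp px [277.981789   271.60733337]
reset wrist [215.5 140.2] [   0    1   44   46 1232] [0.5891 0.1321 0.07  ]
  shift [ 0.0476 -0.0594  0.1602]
reset top [251.5 181.7] [  3   3  14  15 161] [0.5873 0.1345 0.07  ]
  shift [ 0.0466 -0.0622  0.1602]
start wrist [290.  177.3] [  5   6  29  30 685] [0.5729 0.0543 0.07  ]
  shift [0.0118 0.0115 0.1602]
start top [281.9 186.9] [ 5  5 11 11 98] [0.5712 0.0562 0.07  ]
  shift [0.0106 0.0092 0.1602]
```

>>> jog_arm([
  [0.016,-0.02,0.02,0],
  [0.031,-0.04,0.05,0],
  [0.047,-0.06,0.08,0],
  [0.047,-0.06,0.11,0],
  [0.047,-0.06,0.13,0],
])

```text
time: 2.23
tool_pos: [0.5866, 0.1293, 0.0975]
tool_rot: [0.0, 0.992, 0.129, -0.002]
contact_force: [-1.2, -0.1, -0.6]
gripper_width: -0.002
```

>>> jog_arm([
  [0,0,0.01,0],
  [0,0,0.02,0],
  [0,0,0.022,0],
  [0,0,0.022,0],
])

```text
time: 2.57
tool_pos: [0.5887, 0.1287, 0.0797]
tool_rot: [0.0, 0.992, 0.128, 0.0]
contact_force: [-0.2, -0.7, 0.8]
gripper_width: 0.002
```

```bash
python3 - <<'E'
from h import *
s=manip.state();print(s["time"],s["tool_pos"],s["contact_force"])
a=cams.grab_frame("wrist");b=cams.grab_frame("scene");cv2.imwrite("pics/w2.png",a[60:340,60:480,::-1])
print(manip.state()["contact_force"],manip.state()["tool_pos"])
E
```

```text
2.5667 [0.58865756 0.12869096 0.07968474] [-0.17820892 -0.67399838  0.82625547]
[-0.42759332 -0.89826355  0.92737164] [0.58966645 0.12902973 0.08118514]
```

View pics/w2.png

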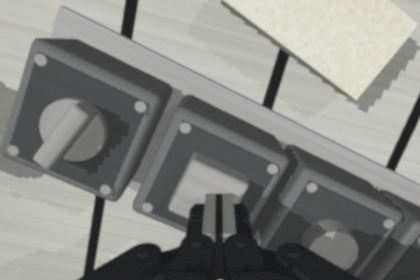

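The crop shows the tips at about (220,195), over the reset cap with its centre near (212,187). They clear the neighbours, so I'll press now.

>>> jog_arm([
  [0,-0.003,0.004,0],
  [0,-0.003,0.008,0],
  [0,-0.003,0.012,0],
  [0,-0.003,0.015,0],
  [0,-0.003,0.015,0],
])

```text
time: 3.08
tool_pos: [0.5883, 0.1324, 0.0644]
tool_rot: [-0.0, 0.992, 0.129, 0.001]
contact_force: [1.5, 0.3, 3.3]
gripper_width: -0.003
```

```bash
python3 - <<'E'
from h import *
for i in range(3):
    s=manip.state();print(s["time"],s["tool_pos"],s["contact_force"]);a=cams.grab_frame("wrist")
E
```

```text
3.0833 [0.5882527  0.13243367 0.06444968] [1.46840617 0.27395056 3.34405469]
3.1333 [0.58826741 0.1324383  0.06478086] [0.45037922 0.5602705  3.25264476]
3.1833 [0.58827324 0.13240845 0.06492677] [0.49205296 1.79360423 3.21848117]
```

A force of 3.3 N means about 5 mm of travel, which is borderline. I'll press further.

>>> jog_arm([
  [0,0,0.001,0],
  [0,0,0.002,0],
  [0,0,0.0025,0],
  [0,0,0.0025,0],
])

```text
time: 3.57
tool_pos: [0.5882, 0.1324, 0.0622]
tool_rot: [-0.0, 0.992, 0.129, 0.001]
contact_force: [1.8, 2.4, 4.4]
gripper_width: 0.0
```

```bash
python3 - <<'E'
from h import *
for i in range(4):
    s=manip.state();print(s["time"],s["tool_pos"],s["contact_force"]);a=cams.grab_frame("wrist")
E
```

```text
3.5667 [0.58824454 0.13241723 0.06219415] [1.82349242 2.39215431 4.35636203]
3.6167 [0.58823972 0.13242075 0.06222013] [1.34495078 1.85133721 4.43827598]
3.6667 [0.58824012 0.13242408 0.0622715 ] [2.86198736 1.60540865 4.35976034]
3.7167 [0.58824357 0.13241241 0.06224727] [2.86169379 2.33235474 4.52541865]
```

Force is 4.4 N at z 62.2 mm, about 7.7 mm of travel, so reset is well in. Next I release it and move over start.

>>> jog_arm([
  [0,0,-0.01,0],
  [0,0,-0.025,0],
  [0,0,-0.04,0],
  [0,0,-0.04,0],
])

```text
time: 4.1
tool_pos: [0.5885, 0.132, 0.1043]
tool_rot: [0.0, 0.992, 0.129, 0.001]
contact_force: [0.8, -0.2, 0.4]
gripper_width: -0.003
```

>>> jog_arm([
  [-0.012,0.024,0,0],
  [-0.024,0.048,0,0],
  [-0.035,0.07,0,0],
  [-0.035,0.07,0.01,0],
  [-0.035,0.07,0.02,0],
])

```text
time: 4.52
tool_pos: [0.5709, 0.0546, 0.0807]
tool_rot: [-0.0, 0.992, 0.127, -0.001]
contact_force: [-0.5, 0.5, 0.5]
gripper_width: 0.005
```

```bash
python3 - <<'E'
from h import *
c=cams.get_calibration("wrist")
a=cams.grab_frame("wrist");cv2.imwrite("pics/w3.png",a[60:340,60:480,::-1])
s=manip.state();print(s["time"],s["tool_pos"],s["contact_force"])
print(proj("wrist",(.572,.055,.07),c)-60,proj("wrist",(.588,.132,.07),c)-60)
E
```

```text
4.5667 [0.56914004 0.05538734 0.07770556] [-1.59114607  0.61942943 -1.93497355]
[217.84381444 199.59968125] [ 78.7868959  137.84499149]
```

View pics/w3.png

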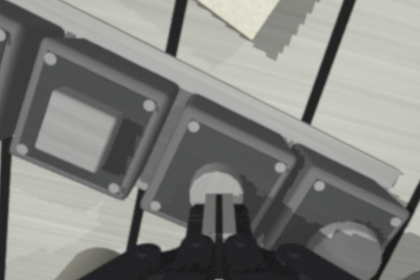

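Reset is up again, with its shadow back beside it at (75,135). The tips at (220,205) are over the round start cap, centre about (217,196), and well away from the mushroom at (345,250). Now a slow press.

>>> jog_arm([
  [0.002,0,0.003,0],
  [0.002,0,0.006,0],
  [0.002,0,0.009,0],
  [0.002,0,0.012,0],
  [0.002,0,0.014,0],
])

```text
time: 4.98
tool_pos: [0.5739, 0.0568, 0.0678]
tool_rot: [-0.0, 0.992, 0.129, 0.0]
contact_force: [-1.9, 1.2, 2.0]
gripper_width: 0.002
```

>>> jog_arm([
  [0,0,0.001,0],
  [0,0,0.002,0],
  [0,0,0.003,0],
  [0,0,0.004,0],
  [0,0,0.004,0],
])

```text
time: 5.4
tool_pos: [0.574, 0.0564, 0.0642]
tool_rot: [-0.0, 0.992, 0.129, 0.001]
contact_force: [-1.0, 3.6, 3.3]
gripper_width: 0.005
```

```bash
python3 - <<'E'
from h import *
for i in range(3):
    s=manip.state();print(s["time"],s["tool_pos"],s["contact_force"]);a=cams.grab_frame("wrist")
E
```

```text
5.4 [0.57401921 0.0564137  0.06418   ] [-1.04142685  3.55322296  3.28750857]
5.45 [0.57401228 0.05636095 0.06422988] [0.01273262 3.02651615 3.56747557]
5.5 [0.574031   0.05631965 0.06425999] [0.44952665 3.04634206 3.43429153]
```

Force is 3.4 N, about 5.5 mm of travel. I'll go 1.5 mm further for margin, then release and retreat upward.

>>> jog_arm([
  [0,0,0.0008,0],
  [0,0,0.0015,0],
  [0,0,0.0015,0],
  [0,0,0.0015,0],
])

```text
time: 5.88
tool_pos: [0.574, 0.0562, 0.0626]
tool_rot: [-0.0, 0.992, 0.129, 0.0]
contact_force: [0.9, 4.0, 4.5]
gripper_width: 0.0
```

```bash
python3 - <<'E'
from h import *
for i in range(3):
    s=manip.state();print(s["time"],s["tool_pos"],s["contact_force"]);a=cams.grab_frame("wrist")
E
```

```text
5.8833 [0.5740202  0.05623348 0.06258352] [0.9016318  3.96308695 4.45025446]
5.9333 [0.57403536 0.05621735 0.06259103] [0.8211941  3.10305869 4.15862526]
5.9833 [0.57402508 0.05620939 0.06258741] [0.66427586 2.78152236 4.68899698]
```

>>> jog_arm([
  [0,0,-0.01,0],
  [0,0,-0.025,0],
  [0,0,-0.05,0],
  [0,0,-0.08,0],
  [0,0,-0.11,0],
])

```text
time: 6.45
tool_pos: [0.572, 0.0553, 0.172]
tool_rot: [0.001, 0.992, 0.128, -0.002]
contact_force: [0.8, -0.2, -0.0]
gripper_width: -0.002
```

>>> jog_arm([
  [0,0,-0.03,0],
  [0,0,-0.06,0],
  [0,0,-0.06,0],
  [0,0,-0.06,0],
  [0,0,-0.06,0],
])

```text
time: 6.87
tool_pos: [0.5728, 0.0556, 0.2312]
tool_rot: [0.0, 0.992, 0.128, -0.001]
contact_force: [-1.6, 0.6, -0.6]
gripper_width: -0.002
```

```bash
python3 - <<'E'
from h import *
s=manip.state();print(s["time"],s["tool_pos"],s["contact_force"])
a=cams.grab_frame("wrist");b=cams.grab_frame("scene")
cv2.imwrite("pics/end.png",np.hstack([cv2.resize(x[:,:,::-1],(400,300)) for x in(a,b)]))
E
```

```text
6.8667 [0.57277561 0.05561812 0.23115109] [-1.59400362  0.63810176 -0.6477935 ]
```

View pics/end.png

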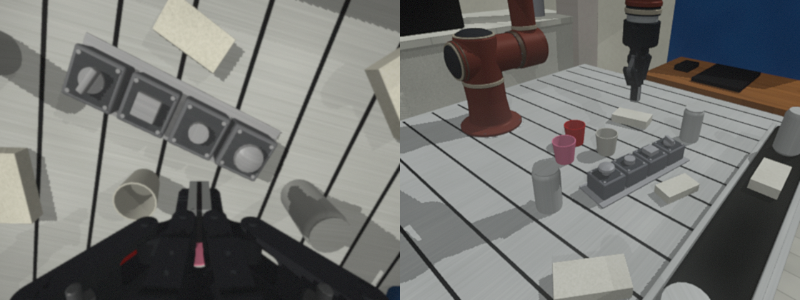

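The final view shows all four controls up and unmoved, with the cans, carton and cup in place. The hand is about 160 mm above the buttons.

```bash
python3 -c "
from plant import manip
print(manip.job_done())"
```

```text
the job is handed in; nothing more can be done
None
```

I pressed reset and then start, each with shut fingertips, let both spring back up, and handed the job in at about 7 s of the 40 s allowed.

- **Reset:** pressed to a fingertip height of 62.2 mm with 4.4 N, about 7.7 mm of travel. The wrist picture taken afterwards showed it up again.
- **Start:** pressed slowly to 62.6 mm with 4.2–4.7 N, about 7.4 mm of travel. It looked up again in the final pictures.
- **Surroundings:** in the final wrist and scene pictures, the stop button, selector, cans, carton and cup look unmoved. I did not re-measure them.
- **Hand:** it finished about 160 mm above the buttons, with the force reading close to zero.

**Checks that disagreed:**
- My first rough pixel picks in the scene camera were about 13–20 mm off the top view. I dropped them and used top and wrist measurements, which agreed to about 3 mm.
- Tool position readings wobbled by 1–3 mm while the arm moved.
- A sideways force of 2–4 N showed while pressing.

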